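Start the jewellery cleaner on its clockwork timer

TASK

Shut the lid of the jewellery cleaner. Then wind its timer wheel clockwise until you feel the mainspring come up firmly tight, without forcing it any further, and turn it back until the pointer stands at the long fifteen-minute mark on the far rim. Leave the wheel there with the lid shut, and do not disturb the other things on the console.

Things in the scene. Friction and masses are not known exactly. Their poses are not given: they have to be found in the camera images.
- cleaner: White counter-top jewellery cleaner, 170 mm deep (x), 260 mm wide (y), fixed to the console. Origin under its centre, x away from its front, y to its left, z up. The left part (y -30 to +130 mm) is the open steel tank, rim at 95 mm height; the right part (y -130 to -30 mm) is the control deck, flat top at 110 mm, with the timer wheel at x 0, y -80 mm.
- lid (a joint): Angle (rad) of the tank's white lid with clear window: 0 = shut, grows as its front edge rises; found open at 0.45 to 0.9. Its hinge is stiff (0.2 Nm): the lid stays where it is left and must be pressed down until it lies on the tank, its top then 103 mm above the console.
- lid_hinge (a point): Middle of the lid's hinge line, which runs along the cleaner's y near its far rim: x +83 mm, y +50 mm, height 99 mm in the cleaner's frame. The lid is 154 mm wide, reaches 153 mm from this line, and has a 50 mm wide tab 13 mm further at the middle of its front edge.
- lid_edge (a point): Middle of the lid's front edge, on its top face, 150 mm from the hinge line.
- timer_wheel: Aluminium timer wheel on an upright axis (its z, up); its x axis points to its pointer. Origin on the axis, level with the deck (110 mm above the console). Fluted round grip 54 mm in diameter, from 6.5 to 40.5 mm above the origin; a thin skirt of 64 mm diameter lies below it, top at 6.5 mm. Clockwise seen from above winds it; it stays where it is left. Found 0.2 to 0.9 rad clockwise of zero.
- pointer (a point): Outer end of the timer wheel's black pointer nib, 37 mm from the wheel's axis, 4 mm above the deck.
- mark15 (a point): Where the pointer's end is when it stands at the fifteen-minute mark: 37 mm from the wheel's axis towards the cleaner's +x (far side), 4 mm above the deck. The scale on the deck has six black marks 0.5 rad apart, zero at the left (1.5 rad anticlockwise of this one), then clockwise 5, 10, 15, 20, 25 minutes; the 15 mark is the long, broad one.
- timer_works: Clockwork under the deck, unseen; origin on the wheel's axis. Turning the wheel takes 0.1 Nm plus 0.02 Nm per rad from zero. Somewhere from 2.2 to 2.9 rad clockwise of zero (differs each time) the mainspring comes up and adds 5 Nm per rad. At 0.2 Nm added (6.7 N, 30 mm from the axis) it is tight; beyond 0.54 Nm added (18 N) it is forced.
- ring_dish: Pearl-white ceramic ring dish, 90 mm across, 22 mm high; origin under its centre. Bystander.
- lighter: Stainless steel lighter with hinged cap, lying flat, 56 x 36 x 13 mm; origin under its centre. Bystander.
- quartz: Rose quartz sphere 60 mm across set on a turned wooden foot, 70 mm high in all; origin under the foot. Bystander.
- pearl_box: Small closed mother-of-pearl box, 87 x 67 x 46 mm; origin under its centre. Bystander.
- cloche: Tall glass cloche, 124 mm across, on a wooden base 156 mm across, 261 mm high in all; origin under its centre. Bystander.
- perfume: Amber glass scent bottle with a black cap, 50 x 32 x 105 mm; origin under its centre. Bystander.
- ring_cone: White ceramic ring cone with two rings, foot 54 mm across, 67 mm high; origin under its centre. Bystander.

How it is judged:
By the outcome, as a careful person would: the job done as asked, in the order asked, and still so for the second after the job is handed in, with the robot touching nothing.
It also fails if it takes over 72 s, if anything falls off the work surface, if the arm or the gripper's body presses on something with over 40 N, if the wrist force passes 120 N, or if a joint passes its speed limit or range.

ROBOT

A 6-joint arm with a two-finger parallel gripper is mounted at the origin on the work surface. World frame = base frame: x ahead of the robot, y to its left, z up, the work surface at z = 0. Lengths are in m, angles in rad, forces in N, time in s.
With the tool pointing down it reaches from about 0.3 to 0.775 m from the base axis. Payload 14.6 kg.
Tool frame: the origin (TCP) lies at the very end of the fingers, on their centre line; the grasp point (between the pads) lies 19 mm behind it; z points along the fingers, y is the line along which they close (so a half turn about z gives the same grasp; the last joint's range is limited). The gripper opens to 94 mm and grips with 3 to 60 N. Pads are 16 mm wide; open, the fingers measure 119 mm over their backs; the gripper's body (75 mm by 177 mm) begins 78 mm behind the grasp point.
Start: joints at [1.23, 0.3, 1.521, -0, 1.321, -0.067], TCP at [0.149, 0.53, 0.205] pointing down, gripper open.
Joint ranges: [-3.03, 3.03], [-0.79, 2.21], [0.23, 2.52], [-1.04, 4.18], [0, 3.07], [-2.55, 2.55]. Speed limits (rad/s): [2.22, 2.22, 2.57, 3.14, 3.14, 3.14].

INTERFACE

Orientations are given as [roll, pitch, yaw] about the fixed x, y, z axes, in that order (R = Rz(yaw) Ry(pitch) Rx(roll)).
In Python, from station import ctrl, cams gives the robot as it stands. The module is installed in compiled form; this text tells all that it offers.
- The arm moves only by the tool arm_command, never from a script. Its argument "plan" is a list that holds one entry, the list of rows, each a list of 7 numbers: the shift along the tool's x, y, z in normalised numbers (1 is 750 mm), then the turn, a rotation vector about the tool's x, y, z in parts of the range, where 1.0 means pi rad, then the closure, from -1 (fully open) to 1 (shut). A call has 1 to 12 rows; each row is the pose to reach, as a shift and turn from the pose commanded when the call began, along the tool's axes at that moment; what a row does not reach only later rows make up. A row lasts 1/10 s, in which the tool goes at most 50 mm and 8.59 degrees, less where a joint would pass 70% of its speed; a pose out of reach is approached as far as the arm can. No shift or turn number may pass 1 either way. A call with a gripper value outside its range is refused whole. The fingers move at their own pace and stop on an object; "squeeze" is the grip in N (left out, the last holds). Time passes only in rows, so rows that repeat a pose let the fingers close. It gives the time, the measured TCP pose, the force, the opening and the grip force at its end, in the units of the state.
- ctrl.get_obs(): the state, without advancing time (a new reading comes with each control period).
- cams.camera(name): name is "scene" or "top" or "wrist"; returns (picture, depth): 420x560x3 uint8, blue, green, red; 420x560 float32, m along the optical axis (not along the pixel's ray), 0 where there is no reading.
- cams.camera_info(name): a dict with "fx", "fy", "cx", "cy" (pixels), "world_to_cam" (4x4, takes a point from world to camera coordinates). Camera axes: x right, y down, z forward; pixel columns grow to the right and rows downward; lengths in m; the calibration is good to about 2 mm. A picture is of the moment at which its call begins: read the wrist's pose just before it. camera_info takes no time and is no camera call; for the wrist camera it gives the pose at the moment of the call.
- ctrl.hand_in(): hands the job in; it is judged then, once.
The state is a dict: "time_s": time; "qpos": joint angles; "joint_vel": joint speeds; "tau": joint torques, N m; "ee_pos": TCP position; "eef_rot": TCP orientation; "force": force on the tool from outside, world axes, zero at the start; "moment": the same for the moment, N m; "grip_width": finger opening in m; "grip_force": force on a finger pad.
Only numpy, scipy, OpenCV 4.12 (cv2) and the standard library are available. Lean on these libraries where they do the work, as an engineer would, in place of code of your own. Each camera call takes 0.05 s, during which the arm holds its last target. There are 200 camera calls.

## Working session

There is one attempt and no reset: what is moved stays moved. The work goes in short steps, Python scripts to look and compute and a tool call to move; the robot and the scene stay as the last step left them, time stands still between calls to the robot, and variables do not carry over. Pictures are saved under pics/ and viewed, at most 10 in all, crops included, and the job is handed in when it is done.

Besides the shell and the picture viewer there is one more tool, called after "Call:" as name(argument=value, ...), one argument or row to a line, values as JSON. arm_command: Moves the arm, as the interface text tells. Its arguments: {"type":"object","properties":{"plan":{"type":"array"},"squeeze":{"type":"number"}},"required":["plan"]}

```bash
mkdir -p pics
cat > h.py <<'E'
import numpy as np, cv2
from station import ctrl, cams
def snap(n,tag):
    im,d=cams.camera(n); cv2.imwrite(f'pics/{tag}.png',im); np.savez(f'{tag}.npz',im=im,d=d,**{k:np.array(v) for k,v in cams.camera_info(n).items()}); return im,d
def load(tag): return np.load(f'{tag}.npz')
def world(z,u,v,dep=None):
    d=z['d'][v,u] if dep is None else dep
    p=np.array([(u-z['cx'])/z['fx']*d,(v-z['cy'])/z['fy']*d,d,1]); return (np.linalg.inv(z['world_to_cam'])@p)[:3]
def pix(z,P):
    c=z['world_to_cam']@np.append(P,1); return z['fx']*c[0]/c[2]+z['cx'], z['fy']*c[1]/c[2]+z['cy']
E
python3 - <<'E'
from h import *
for n in('scene','top'): snap(n,n+'0')
print(ctrl.get_obs())
print(cams.camera_info('top'),cams.camera_info('scene'))
E
```

```text
{'time_s': 0.1, 'qpos': array([ 1.23043127e+00,  3.00440221e-01,  1.52151584e+00,  2.71333530e-05,
        1.32069778e+00, -6.66210744e-02]), 'joint_vel': array([-0.00057576, -0.00146537, -0.00196119, -0.00130093, -0.00074949,
       -0.00054838]), 'tau': array([-1.91431727e-04, -5.32642686e+01, -3.53281975e+01,  7.08428957e-02,
        2.35204987e-02, -1.04131368e-05]), 'ee_pos': array([0.14861462, 0.52929781, 0.20493087]), 'eef_rot': array([-3.14053557e+00, -9.68688782e-05,  2.86784189e+00]), 'force': array([0.74794443, 0.01139688, 1.01035142]), 'moment': array([-0.01215101, -0.00671946,  0.01090556]), 'grip_force': 0.0, 'grip_width': 0.09387427606098704}
{'fx': 385.4613382452732, 'fy': 385.4613382452732, 'cx': 283.0504876989362, 'cy': 205.23910398996063, 'world_to_cam': array([[-0.00436   , -0.99921346, -0.03941374,  0.06804936],
       [-0.99843188,  0.00654955, -0.05559579,  0.55380963],
       [ 0.05581021,  0.03910953, -0.99767513,  0.94204894],
       [ 0.        ,  0.        ,  0.        ,  1.        ]])} {'fx': 491.8251859339569, 'fy': 491.8251859339569, 'cx': 283.4855329022063, 'cy': 203.43897499443898, 'world_to_cam': array([[ 0.89079817,  0.45405088, -0.01778812, -0.51595321],
       [ 0.33302102, -0.67898312, -0.65427741, -0.07254805],
       [-0.30915307,  0.5769053 , -0.75604541,  1.29458772],
       [ 0.        ,  0.        ,  0.        ,  1.        ]])}
```

View pics/top0.png

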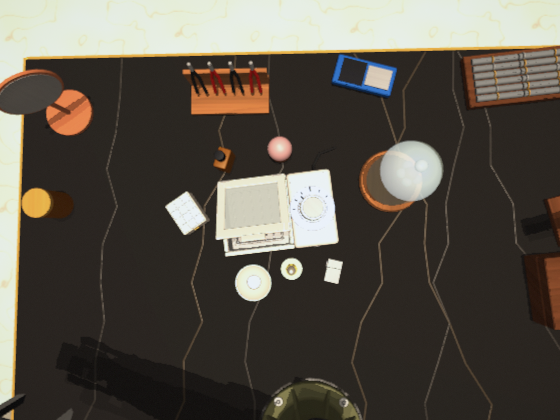

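View pics/scene0.png

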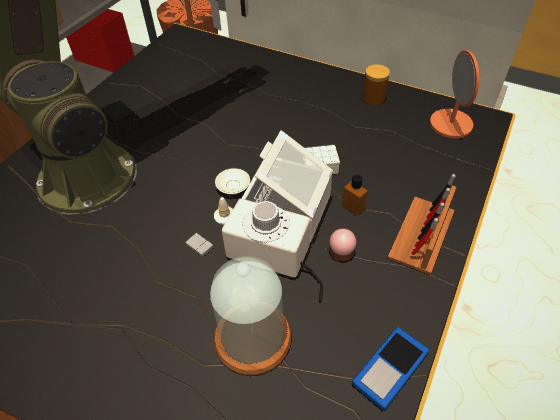

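Top view: the cleaner is centred near (278,212), with its lid to the left and the wheel at (313,208). The pearl box is at (186,213), dish (253,283), cone (291,268), lighter (333,271) and cloche (400,178).

```bash
cat > m.py <<'E'
from h import *
def cloud(z):
    v,u=np.mgrid[0:420,0:560]; d=z['d']; 
    P=np.stack([(u-z['cx'])/z['fx']*d,(v-z['cy'])/z['fy']*d,d,np.ones_like(d)],-1)@np.linalg.inv(z['world_to_cam']).T
    return P[...,:3]
if __name__=='__main__':
  for n in('top0','scene0'):
    z=load(n);P=cloud(z)
    R=(P[...,0]>.35)&(P[...,0]<.75)&(abs(P[...,1])<.35)&(z['d']>0)
    # deck: z .105-.115
    c0=world(z,*((325,235) if n=='top0' else (285,250)));print(n,'deck pt',c0)
    m=R&(abs(P[...,2]-c0[2])<.004)&(np.hypot(P[...,0]-c0[0],P[...,1]-c0[1])<.2)
    k,l,st,ce=cv2.connectedComponentsWithStats(m.astype(np.uint8)); i=1+np.argmax(st[1:,4]); q=P[l==i]
    r=cv2.minAreaRect(q[:,:2].astype(np.float32)*1000);print('deck rect',r,len(q),q[:,2].mean())
    zm=R&(P[...,2]>.143)&(P[...,2]<.158)&(np.hypot(P[...,0]-r[0][0]/1000,P[...,1]-r[0][1]/1000)<.035)
    q=P[zm];print('wheel top',q.mean(0),cv2.minEnclosingCircle(q[:,:2].astype(np.float32)*1000),len(q))
E
python3 m.py
python3 - <<'E'
from m import *
z=load('top0')
for u,v in [(219,180),(290,178),(221,226),(286,220),(255,230),(253,205),(256,228)]: print(u,v,world(z,u,v))
im=z['im'][150:270,200:350]; cv2.imwrite('pics/c1.png',cv2.resize(im,None,fx=5,fy=5,interpolation=3))
E
```

```text
top0 deck pt [ 0.48203506 -0.03167202  0.1116321 ]
deck rect ((541.9901123046875, -4.3501129150390625), (167.35118103027344, 98.19081115722656), 6.586888790130615) 2479 0.11102598016144676
wheel top [ 0.54191239 -0.00408248  0.15170557] ((541.9949340820312, -3.670196533203125), 27.36456871032715) 502
scene0 deck pt [ 0.60927235 -0.04811822  0.10455645]
deck rect ((539.09619140625, 42.05500030517578), (170.69973754882812, 200.61204528808594), 6.660482406616211) 633 0.10532295322360807
wheel top [0.54491085 0.04713334 0.15045132] ((540.0391845703125, 41.79096984863281), 34.65237045288086) 189
219 180 [0.62059008 0.22891386 0.00189533]
290 178 [0.60977272 0.04535122 0.11412905]
221 226 [0.50286751 0.18896534 0.17196604]
286 220 [0.51469623 0.05289722 0.17324203]
255 230 [0.49431839 0.11643075 0.18254552]
253 205 [0.54800708 0.12510565 0.14387071]
256 228 [0.4984078  0.11454    0.18096826]
```

View pics/c1.png

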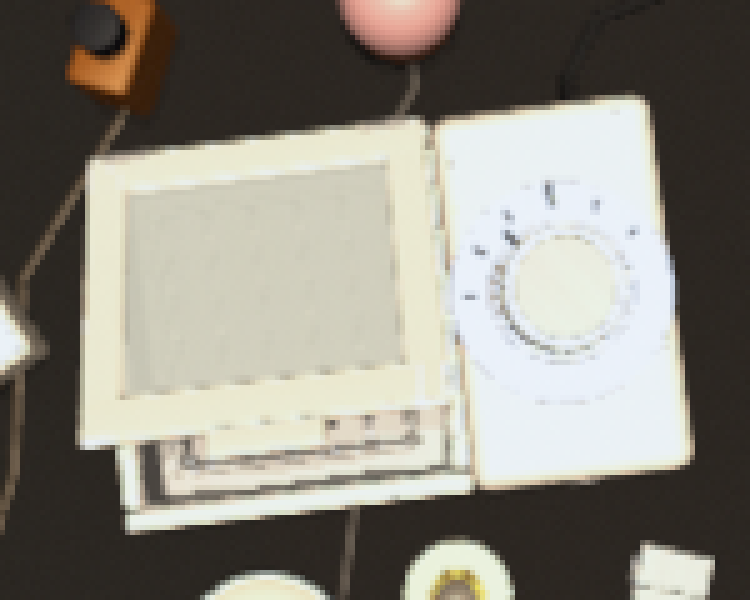

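The pointer sits between the 5 and 10 marks. Cleaner pose: centre about (0.533, 0.0755), yaw 0.115. The lid is at about 0.62 rad. I'll move over the front edge of the lid with the fingers shut.

Careful with the scale: shifts go in shares of 750 mm and turns go in shares of pi rad. That gives: -443 mm is -0.5907, -300 mm is -0.4.

Call:
arm_command(
  plan=[
    [[-0.5907,-0.4,-0.04,0,0,0,1],[-0.5907,-0.4,-0.04,0,0,0,1],[-0.5907,-0.4,-0.04,0,0,0,1],[-0.5907,-0.4,-0.04,0,0,0,1],[-0.5907,-0.4,-0.04,0,0,0,1],[-0.5907,-0.4,-0.04,0,0,0,1],[-0.5907,-0.4,-0.04,0,0,0,1],[-0.5907,-0.4,-0.04,0,0,0,1],[-0.5907,-0.4,-0.04,0,0,0,1],[-0.5907,-0.4,-0.04,0,0,0,1],[-0.5907,-0.4,-0.04,0,0,0,1],[-0.5907,-0.4,-0.04,0,0,0,1]],
  ],
  squeeze=20,
)

```text
time_s: 1.3
ee_pos: [0.4959, 0.1178, 0.235]
eef_rot: [-3.141, -0.0, 2.864]
force: [-0.6, -0.1, 0.2]
grip_width: 0.0021
grip_force: 0.0
```

Converted, 130 mm is 0.1733, 121 mm is 0.1613.

Call:
arm_command(
  plan=[
    [[0,0,0.0267,0,0,0,1],[0,0,0.0533,0,0,0,1],[0.004,-0.0013,0.0693,0,0,0,1],[0.0107,-0.004,0.0813,0,0,0,1],[0.0173,-0.0067,0.0933,0,0,0,1],[0.0227,-0.0093,0.1067,0,0,0,1],[0.0267,-0.0107,0.12,0,0,0,1],[0.0293,-0.012,0.1333,0,0,0,1],[0.032,-0.0133,0.148,0,0,0,1],[0.0333,-0.0133,0.1613,0,0,0,1],[0.0347,-0.0147,0.1693,0,0,0,1],[0.0347,-0.0147,0.1733,0,0,0,1]],
  ],
)

```text
time_s: 2.5
ee_pos: [0.4659, 0.1172, 0.1047]
eef_rot: [-3.141, -0.001, 2.868]
force: [-0.5, 0.3, 1.3]
grip_width: 0.0007
grip_force: 0.3
```

Converted, 3 mm is 0.004, 2 mm is 0.0027.

Call:
arm_command(
  plan=[
    [[0,0,0.0027,0,0,0,1],[0,0,0.004,0,0,0,1],[0,0,0.004,0,0,0,1]],
  ],
)

```text
time_s: 2.8
ee_pos: [0.4662, 0.1173, 0.1031]
eef_rot: [3.142, 0.0, 2.868]
force: [-3.9, -0.9, 6.9]
grip_width: 0.0006
grip_force: 3.6
```

Converted, -110 mm is -0.1467, -106 mm is -0.1413.

Call:
arm_command(
  plan=[
    [[0,0,0.0013,0,0,0,1],[0,0,-0.0533,0,0,0,1],[0,0,-0.12,0,0,0,-1],[-0.0667,-0.0613,-0.1467,0,0,0,-1],[-0.1413,-0.128,-0.1467,0,0,0,-1],[-0.1413,-0.128,-0.1467,0,0,0,-1],[-0.1413,-0.128,-0.1467,0,0,0,-1],[-0.1413,-0.128,-0.1467,0,0,0,-1]],
  ],
)

```text
time_s: 3.6
ee_pos: [0.5423, -0.0043, 0.2122]
eef_rot: [3.142, -0.0, 2.866]
force: [-0.6, 0.2, -0.4]
grip_width: 0.0452
grip_force: 0.0
```

Run:
```python
from m import *
print(ctrl.get_obs()['ee_pos'],ctrl.get_obs()['force'])
snap('wrist','w1'); z=load('w1'); P=cloud(z)
m=(abs(P[...,2]-.1505)<.006)&(np.hypot(P[...,0]-.542,P[...,1]+.004)<.04)
q=P[m];print(len(q),q.mean(0),cv2.minEnclosingCircle(q[:,:2].astype(np.float32)*1000), pix(z,[.542,-.004,.11]))
snap('top','t1');Q=cloud(load('t1'))
m=(np.hypot(Q[...,0]-.54,Q[...,1]-.125)<.05);print('lid z',np.median(Q[m][:,2]))
```

```text
[ 0.54225075 -0.00430412  0.21220841] [-0.60828322  0.21615843 -0.4135129 ]
4642 [ 0.54169733 -0.00240512  0.15098092] ((543.2571411132812, -2.7416648864746094), 27.519521713256836) (np.float64(277.23512066231933), np.float64(208.8575599038733))
lid z 0.10262318654629388
```

View pics/w1.png

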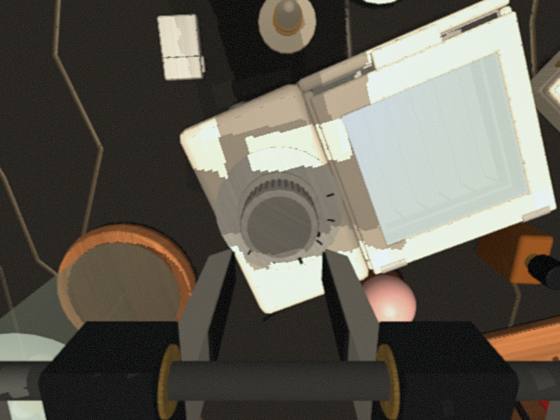

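Lid is shut (top at 102.6 mm) and the wheel is at (280,225) right under the gripper, cloche clear at lower left. Next I'll descend and grip it.

Converted, 91 mm is 0.1213, 90 mm is 0.12.

Call:
arm_command(
  plan=[
    [[0,0.0013,0,0,0,0,-1],[0,0.0013,0,0,0,0,-1],[0,0.0013,0,0,0,0,-1],[0,0.0013,0.0533,0,0,0,-1],[0,0.0013,0.0933,0,0,0,-1],[0,0.0013,0.12,0,0,0,-1],[0,0.0013,0.1213,0,0,0,-1],[0,0.0013,0.1213,0,0,0,1],[0,0.0013,0.1213,0,0,0,1],[0,0.0013,0.1213,0,0,0,1],[0,0.0013,0.1213,0,0,0,1],[0,0.0013,0.1213,0,0,0,1]],
  ],
  squeeze=40,
)

```text
time_s: 4.9
ee_pos: [0.5426, -0.0028, 0.1219]
eef_rot: [3.141, 0.001, 2.868]
force: [0.3, 0.6, 0.5]
grip_width: 0.0576
grip_force: 0.0
```

```bash
cat > o.py <<'E'
from h import *
o=ctrl.get_obs()
for k in('time_s','ee_pos','eef_rot','force','moment','grip_width','grip_force','qpos'): print(k,np.round(o[k],4))
E
python3 o.py; python3 -c "
from h import *
print(np.linalg.inv(cams.camera_info('wrist')['world_to_cam'])[:3,3])"
```

```text
time_s 4.9
ee_pos [ 0.5426 -0.0028  0.1219]
eef_rot [3.1415e+00 7.0000e-04 2.8678e+00]
force [0.3389 0.6098 0.4829]
moment [ 0.0422  0.0058 -0.0081]
grip_width 0.0576
grip_force 0.0
qpos [-0.0726  0.3665  1.6367 -0.      1.1376 -1.3696]
[0.46397929 0.01964848 0.30133998]
```

Converted, 0.3 rad is 0.0955.

Call:
arm_command(
  plan=[
    [[0,0,0,0,0,0,1],[0,0,0,0,0,0,1],[0,0,0,0,0,0,1],[0,0,0,0,0,0.0064,1],[0,0,0,0,0,0.0191,1],[0,0,0,0,0,0.0382,1],[0,0,0,0,0,0.0637,1],[0,0,0,0,0,0.0955,1],[0,0,0,0,0,0.0955,1]],
  ],
)

```text
time_s: 5.8
ee_pos: [0.5424, -0.0035, 0.1219]
eef_rot: [-3.141, 0.001, 2.564]
force: [-3.4, -4.7, 3.5]
grip_width: 0.0531
grip_force: 40.0
```

```bash
python3 o.py
```

```text
time_s 5.8
ee_pos [ 0.5424 -0.0035  0.1219]
eef_rot [-3.1407e+00  8.0000e-04  2.5639e+00]
force [-3.4285 -4.6699  3.4609]
moment [-0.9718  0.4563 -0.0571]
grip_width 0.0531
grip_force 39.9994
qpos [-7.3500e-02  3.6650e-01  1.6367e+00 -1.3000e-03  1.1381e+00 -1.0661e+00]
```

Converted, -0.8 mm is -0.0011, 0.6 rad is 0.191.

Call:
arm_command(
  plan=[
    [[0,-0.0011,0,0,0,0,1],[0,-0.0011,0,0,0,0.0318,1],[0,-0.0011,0,0,0,0.0637,1],[0,-0.0011,0,0,0,0.0955,1],[0,-0.0011,0,0,0,0.1273,1],[0,-0.0011,0,0,0,0.1592,1],[0,-0.0011,0,0,0,0.1751,1],[0,-0.0011,0,0,0,0.191,1]],
  ],
)

```text
time_s: 6.6
ee_pos: [0.5426, -0.0035, 0.1219]
eef_rot: [3.14, 0.001, 1.966]
force: [1.8, -1.2, 2.3]
grip_width: 0.0534
grip_force: 40.0
```

Run:
```python
from h import *
exec(open('o.py').read())
snap('wrist','w2');z=load('w2');print(pix(z,[.5425,-.0033,.114]))
for a in np.arange(0,2.6,.5): # marks
    t=.115+1.5-a; print(a,np.round(pix(z,[.5425+.045*np.cos(t),-.0033+.045*np.sin(t),.11])))
```

```text
time_s 6.6
ee_pos [ 0.5426 -0.0035  0.1219]
eef_rot [3.1401e+00 8.0000e-04 1.9661e+00]
force [ 1.8213 -1.2284  2.316 ]
moment [-0.1432 -0.4733  0.1463]
grip_width 0.0534
grip_force 39.9957
qpos [-7.4000e-02  3.6590e-01  1.6376e+00 -1.0000e-04  1.1365e+00 -4.6930e-01]
(np.float64(275.85537948161874), np.float64(257.7097419285922))
0.0 [305. 180.]
0.5 [339. 203.]
1.0 [356. 238.]
1.5 [353. 275.]
2.0 [331. 305.]
2.5 [298. 323.]
```

View pics/w2.png

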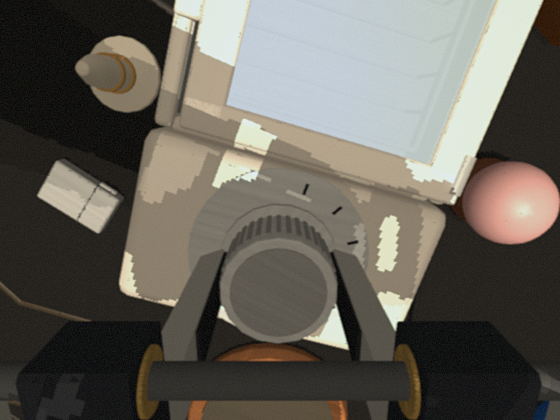

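Mz while turning is about 0.146, the free-running torque, and the wheel is following. I'll work out the initial wheel angle more precisely.

Run:
```python
from h import *
z=load('top0')
for a in np.arange(0.4,1.1,.1):
    t=.115+1.5-a; p=np.array(pix(z,[.5425+.037*np.cos(t),-.0033+.037*np.sin(t),.114])); print(a,(p-[200,150])*5+2)
t=.115;p=np.array(pix(z,[.5425+.047*np.cos(t),-.0033+.047*np.sin(t),.11])); print(a,(p-[200,150])*5+2)
```

```text
0.4 [483.94198299 262.87561501]
0.5 [487.16528466 255.25909673]
0.6 [491.1337161  248.00305771]
0.7 [495.80765945 241.17927567]
0.7999999999999999 [501.1405905  234.85523077]
0.8999999999999999 [507.07953651 229.09345906]
0.9999999999999999 [513.56559309 223.95095348]
0.9999999999999999 [548.78867868 187.85672806]
```

Converted, 0.3 rad is 0.0955.

Call:
arm_command(
  plan=[
    [[0,0,0,0,0,0.0159,1],[0,0,0,0,0,0.0382,1],[0,0,0,0,0,0.0605,1],[0,0,0,0,0,0.0796,1],[0,0,0,0,0,0.0955,1]],
  ],
)

```text
time_s: 7.15
ee_pos: [0.5426, -0.0035, 0.1219]
eef_rot: [3.14, 0.0, 1.667]
force: [3.6, -1.2, 0.7]
grip_width: 0.0535
grip_force: 40.0
```

```bash
python3 o.py
```

```text
time_s 7.15
ee_pos [ 0.5426 -0.0035  0.1219]
eef_rot [3.1398e+00 4.0000e-04 1.6669e+00]
force [ 3.6371 -1.2042  0.6606]
moment [-0.2214 -0.6771  0.112 ]
grip_width 0.0535
grip_force 39.9958
qpos [-7.4000e-02  3.6590e-01  1.6375e+00 -1.0000e-04  1.1363e+00 -1.7000e-01]
```

Converted, 0.06 rad is 0.0191.

Call:
arm_command(
  plan=[
    [[0,0,0,0,0,0.0095,1],[0,0,0,0,0,0.0191,1],[0,0,0,0,0,0.0255,1]],
  ],
)

```text
time_s: 7.45
ee_pos: [0.5426, -0.0035, 0.1219]
eef_rot: [3.14, 0.0, 1.587]
force: [6.1, -1.3, 3.6]
grip_width: 0.0534
grip_force: 40.0
```

```bash
python3 o.py | grep -E "rot|force|mom"
```

```text
eef_rot [3.1398e+00 2.0000e-04 1.5871e+00]
force [ 6.0906 -1.3148  3.6262]
moment [-0.2485 -1.1283  0.1714]
grip_force 39.9969
```

Converted, 0.06 rad is 0.0191.

Call:
arm_command(
  plan=[
    [[0,0,0,0,0,0.0064,1],[0,0,0,0,0,0.0127,1],[0,0,0,0,0,0.0191,1]],
  ],
)

```text
time_s: 7.75
ee_pos: [0.5427, -0.0035, 0.1219]
eef_rot: [3.14, 0.0, 1.527]
force: [5.3, -1.0, 3.1]
grip_width: 0.0533
grip_force: 40.0
```

```bash
python3 o.py | grep -E "rot|force|mom"
```

```text
eef_rot [3.1397e+00 1.0000e-04 1.5273e+00]
force [ 5.2923 -0.9756  3.1331]
moment [-0.3188 -1.1621  0.1343]
grip_force 39.9966
```

Converted, 0.6 mm is 0.0008, 0.04 rad is 0.0127.

Call:
arm_command(
  plan=[
    [[0,0.0008,0,0,0,0.0064,1],[0,0.0008,0,0,0,0.0127,1],[0,0.0008,0,0,0,0.0191,1]],
  ],
)

```text
time_s: 8.05
ee_pos: [0.5428, -0.0035, 0.1219]
eef_rot: [3.141, 0.0, 1.467]
force: [2.2, -1.2, 7.0]
grip_width: 0.0535
grip_force: 40.0
```

```bash
python3 o.py | grep -E "rot|force|mom"
```

```text
eef_rot [3.1411e+00 1.0000e-04 1.4672e+00]
force [ 2.1513 -1.2437  6.9716]
moment [-0.2624 -0.2922  0.1875]
grip_force 39.9992
```

Converted, 0.06 rad is 0.0191.

Call:
arm_command(
  plan=[
    [[0,0,0,0,0,0.0064,1],[0,0,0,0,0,0.0127,1],[0,0,0,0,0,0.0191,1]],
  ],
)

```text
time_s: 8.35
ee_pos: [0.5428, -0.0036, 0.1219]
eef_rot: [3.141, 0.0, 1.407]
force: [1.8, -1.1, 6.1]
grip_width: 0.0535
grip_force: 40.0
```

```bash
python3 o.py | grep -E "rot|force|mom"
```

```text
eef_rot [3.1410e+00 1.0000e-04 1.4071e+00]
force [ 1.8366 -1.0524  6.1433]
moment [-0.3623 -0.4045  0.1159]
grip_force 39.9992
```

Converted, 0.06 rad is 0.0191.

Call:
arm_command(
  plan=[
    [[0,0,0,0,0,0.0064,1],[0,0,0,0,0,0.0127,1],[0,0,0,0,0,0.0191,1]],
  ],
)

```text
time_s: 8.65
ee_pos: [0.5428, -0.0036, 0.1219]
eef_rot: [3.141, 0.0, 1.347]
force: [2.4, -1.8, 6.5]
grip_width: 0.0537
grip_force: 40.0
```

```bash
python3 o.py | grep -E "rot|force|mom"
```

```text
eef_rot [3.1410e+00 1.0000e-04 1.3472e+00]
force [ 2.4145 -1.8187  6.4742]
moment [-0.3624 -0.3087  0.2396]
grip_force 39.999
```

Converted, 0.03 rad is 0.0095.

Call:
arm_command(
  plan=[
    [[0,0,0,0,0,0.0048,1],[0,0,0,0,0,0.0095,1]],
  ],
)

```text
time_s: 8.85
ee_pos: [0.5428, -0.0036, 0.1219]
eef_rot: [3.141, 0.0, 1.318]
force: [1.3, -1.8, 5.5]
grip_width: 0.0535
grip_force: 40.0
```

```bash
python3 o.py | grep -E "rot|force|mom"
```

```text
eef_rot [3.1410e+00 1.0000e-04 1.3176e+00]
force [ 1.3278 -1.85    5.5358]
moment [-0.357  -0.3399  0.2999]
grip_force 39.9997
```

Converted, 0.02 rad is 0.0064.

Call:
arm_command(
  plan=[
    [[0,0,0,0,0,0.0032,1],[0,0,0,0,0,0.0064,1]],
  ],
)

```text
time_s: 9.05
ee_pos: [0.5428, -0.0036, 0.1219]
eef_rot: [3.141, 0.0, 1.298]
force: [1.3, -1.7, 6.0]
grip_width: 0.0535
grip_force: 40.0
```

```bash
python3 o.py | grep -E "rot|force|mom"
```

```text
eef_rot [3.1410e+00 1.0000e-04 1.2979e+00]
force [ 1.3249 -1.6818  6.0162]
moment [-0.4172 -0.3149  0.3644]
grip_force 40.0002
```

Converted, 0.02 rad is 0.0064.

Call:
arm_command(
  plan=[
    [[0,0,0,0,0,0.0032,1],[0,0,0,0,0,0.0064,1]],
  ],
)

```text
time_s: 9.25
ee_pos: [0.5428, -0.0036, 0.1219]
eef_rot: [3.141, 0.0, 1.278]
force: [1.7, -1.5, 5.8]
grip_width: 0.053
grip_force: 40.0
```

```bash
python3 o.py | grep -E "rot|force|mom"
```

```text
eef_rot [3.1410e+00 1.0000e-04 1.2779e+00]
force [ 1.7192 -1.5209  5.7864]
moment [-0.4582 -0.2834  0.4633]
grip_force 40.0004
```

Converted, 0.004 rad is 0.0013.

Call:
arm_command(
  plan=[
    [[0,0,0,0,0,0.0006,1],[0,0,0,0,0,0.0013,1]],
  ],
)

```text
time_s: 9.45
ee_pos: [0.5428, -0.0036, 0.1219]
eef_rot: [3.141, 0.0, 1.274]
force: [1.8, -1.5, 5.7]
grip_width: 0.0536
grip_force: 40.0
```

```bash
python3 o.py | grep -E "rot|force|mom"
```

```text
eef_rot [3.1409e+00 1.0000e-04 1.2743e+00]
force [ 1.7792 -1.5258  5.6502]
moment [-0.3827 -0.3322  0.4958]
grip_force 40.0006
```

The mainspring is tight, at about 0.33 Nm added. I'll turn the wheel back about 0.9 rad, short of the mark, then release and look.

Converted, -0.86 rad is -0.2737.

Call:
arm_command(
  plan=[
    [[0,0,0,0,0,-0.0127,1],[0,0,0,0,0,-0.0382,1],[0,0,0,0,0,-0.07,1],[0,0,0,0,0,-0.1019,1],[0,0,0,0,0,-0.1337,1],[0,0,0,0,0,-0.1655,1],[0,0,0,0,0,-0.1974,1],[0,0,0,0,0,-0.2292,1],[0,0,0,0,0,-0.2546,1],[0,0,0,0,0,-0.2737,1],[0,0,0,0,0,-0.2865,1],[0,0,0,0,0,-0.2865,1]],
  ],
)

```text
time_s: 10.65
ee_pos: [0.5425, -0.0035, 0.1219]
eef_rot: [-3.141, -0.0, 2.175]
force: [-0.6, -1.1, 7.2]
grip_width: 0.0533
grip_force: 40.0
```

Converted, -140 mm is -0.1867, 130 mm is 0.1733.

Call:
arm_command(
  plan=[
    [[0,0,0,0,0,0,0.1],[0,0,0,0,0,0,-0.5],[0,0,0,0,0,0,-1],[0,0,0,0,0,0,-1],[0,0,0,0,0,0,-1],[0,0,0,0,0,0,-1],[0,0,-0.04,0,0,0,-1],[0,0,-0.0933,0,0,0,-1],[0.0667,0,-0.1467,0,0,0,-1],[0.12,0,-0.1867,0,0,0,-1],[0.1733,0,-0.1867,0,0,0,-1],[0.1733,0,-0.1867,0,0,0,-1]],
  ],
)

```text
time_s: 11.85
ee_pos: [0.4672, 0.1067, 0.2635]
eef_rot: [3.138, 0.001, 2.177]
force: [0.1, -0.5, -0.5]
grip_width: 0.0941
grip_force: 0.0
```

```bash
python3 o.py
python3 - <<'E'
from h import *
import time
snap('top','t2');snap('wrist','w3');snap('scene','s3')
zt,zw=load('t2'),load('w3')
for z in(zt,zw): print(pix(z,[.5425,-.0033,.114]))
a=cv2.resize(zt['im'][160:250,265:365],(480,432),interpolation=cv2.INTER_CUBIC)
u,v=map(int,pix(zw,[.5425,-.0033,.114])); print(u,v)
cv2.imwrite('pics/t2c.png',a)
E
```

```text
time_s 11.85
ee_pos [0.4672 0.1067 0.2635]
eef_rot [3.1385e+00 8.0000e-04 2.1773e+00]
force [ 0.1035 -0.5113 -0.5357]
moment [-0.0954  0.0063  0.004 ]
grip_width 0.0941
grip_force 0.0
qpos [ 1.4780e-01  9.7000e-02  1.6283e+00  7.0000e-04  1.4131e+00 -4.5880e-01]
(np.float64(312.00662970398525), np.float64(207.84374376886365))
(np.float64(276.70353117530857), np.float64(321.17024145423574))
276 321
```

View pics/w3.png

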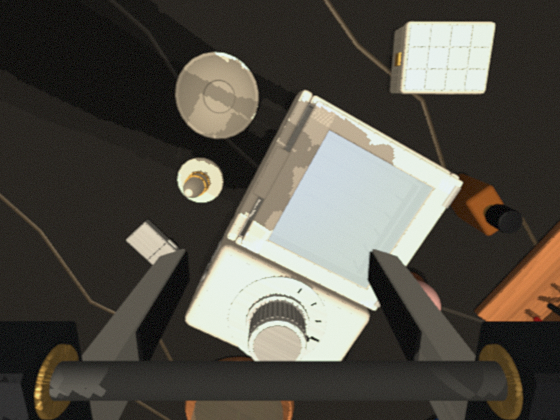

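The lid is shut and the pointer is near (313,338), but its angle is hard to read here. I'll regrip with the camera on the far (mark) side so I can watch the pointer meet the mark.

Converted, -131 mm is -0.1747, -110 mm is -0.1467, 0.15 rad is 0.0477.

Call:
arm_command(
  plan=[
    [[-0.0533,0,0,0,0,0.0477,-1],[-0.1067,0,0,0,0,0.0955,-1],[-0.1467,-0.0013,0.0267,0,0,0.1432,-1],[-0.1747,-0.0013,0.0533,0,0,0.191,-1],[-0.1747,-0.0013,0.0533,0,0,0.2387,-1],[-0.1747,-0.0013,0.0533,0,0,0.2865,-1],[-0.1747,-0.0013,0.0533,0,0,0.3342,-1],[-0.1747,-0.0013,0.0533,0,0,0.382,-1],[-0.1747,-0.0013,0.0533,0,0,0.4297,-1],[-0.1747,-0.0013,0.0533,0,0,0.4775,-1],[-0.1747,-0.0013,0.0533,0,0,0.5252,-1],[-0.1747,-0.0013,0.0533,0,0,0.573,-1]],
  ],
)

```text
time_s: 13.2
ee_pos: [0.5425, -0.0063, 0.2204]
eef_rot: [-3.141, 0.002, 0.366]
force: [0.1, 0.0, -0.2]
grip_width: 0.0939
grip_force: 0.0
```

Converted, 0.26 rad is 0.0828.

Call:
arm_command(
  plan=[
    [[0,0,0,0,0,0.0477,-1],[0,0,0,0,0,0.0828,-1],[0,0,0,0,0,0.0828,-1]],
  ],
)

```text
time_s: 13.5
ee_pos: [0.5425, -0.0061, 0.2205]
eef_rot: [-3.141, 0.002, 0.11]
force: [0.0, -0.2, -0.7]
grip_width: 0.094
grip_force: 0.0
```

```bash
python3 o.py
cat > v.py <<'E'
import sys
from h import *
snap('wrist',sys.argv[1]); z=load(sys.argv[1])
for a in (1,1.5,2): t=.115+1.5-a; print(a,[np.round(pix(z,[.5425+r*np.cos(t),-.0033+r*np.sin(t),h]),1) for r,h in((.037,.114),(.047,.11))])
u,v=map(int,pix(z,[.5425+.037,-.0033,.114])); u0=max(u-100,0);v0=min(max(v-75,0),270)
print(u0,v0); cv2.imwrite(f'pics/{sys.argv[1]}c.png',cv2.resize(z['im'][v0:v0+150,u0:u0+200],(800,600),interpolation=cv2.INTER_CUBIC))
E
python3 v.py w4
```

```text
time_s 13.5
ee_pos [ 0.5425 -0.0061  0.2205]
eef_rot [-3.1414e+00  1.5000e-03  1.1050e-01]
force [ 0.0267 -0.1923 -0.7345]
moment [-0.0006  0.1548  0.0126]
grip_width 0.094
grip_force 0.0
qpos [-7.8800e-02  2.7270e-01  1.5205e+00 -1.0000e-04  1.3500e+00  1.3816e+00]
1 [array([251.4, 169.1]), array([245.4, 157. ])]
1.5 [array([274.3, 163.3]), array([274.3, 149.6])]
2 [array([297.3, 169.1]), array([303.3, 157.1])]
179 88
```

View pics/w4c.png

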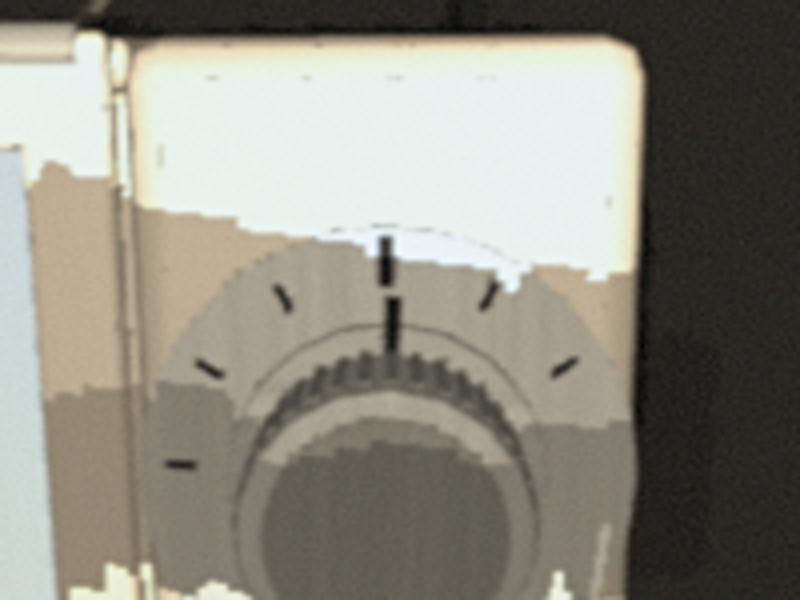

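The pointer (393,325) is almost at the long mark (386,260), slightly clockwise of it. Measuring precisely.

```bash
cat > a.py <<'E'
import sys
from h import *
z=load(sys.argv[1]); g=cv2.cvtColor(z['im'],cv2.COLOR_BGR2GRAY).astype(float)
Wi=np.linalg.inv(z['world_to_cam'])
def onplane(u,v,h):
    r=Wi[:3,:3]@[(u-z['cx'])/z['fx'],(v-z['cy'])/z['fy'],1]; o=Wi[:3,3]; return o+r*(h-o[2])/r[2]
g2=cv2.resize(g,None,fx=4,fy=4,interpolation=cv2.INTER_CUBIC)
t0=.115
k,l,st,ce=cv2.connectedComponentsWithStats((g2<70).astype(np.uint8))
M=[]
for i in range(1,k):
    if 60<st[i,4]<2500:
        u,v=(ce[i]+.5)/4-.5; p=onplane(u,v,.111); r=np.hypot(p[0]-.5425,p[1]+.0033)
        if .026<r<.055: M.append(p[:2]); print(np.round(p[:2]*1000,1),'r',round(r*1000,1),'ang',round(np.arctan2(p[1]+.0033,p[0]-.5425),3),st[i])
E
python3 a.py w4
```

```text
[586.    1.2] r 43.7 ang 0.103 [1096  592   13   46  397]
[582.4 -19.4] r 43.0 ang -0.383 [1198  636   14   24  124]
[577.4  20.2] r 42.1 ang 0.593 [992 640  14  22 116]
[574.6  -1.3] r 32.2 ang 0.062 [1102  650   13   58  643]
[570.1 -35.8] r 42.7 ang -0.866 [1270  712   20   15  116]
[561.7  33.5] r 41.5 ang 1.089 [914 714  23  15 130]
[541.6  37.5] r 40.8 ang 1.593 [884 813  27   8 173]
```

```bash
cat >> a.py <<'E'
from scipy.optimize import least_squares
M=np.array(M); r0=np.hypot(M[:,0]-.5425,M[:,1]+.0033); isp=r0<.036; L=M[~isp]
a=np.arctan2(L[:,1]+.0033,L[:,0]-.5425); n=np.round((a-.105)/.5); sh=n!=0
f=lambda p: np.concatenate([(L[:,0]-p[0]-(p[2]+(~sh)*p[4])*np.cos(p[3]+.5*n)),(L[:,1]-p[1]-(p[2]+(~sh)*p[4])*np.sin(p[3]+.5*n))])
s=least_squares(f,[.5425,-.0033,.043,.11,.001],x_scale=.001); c=s.x; print('fit',np.round(c,4),'res mm',np.abs(s.fun).max()*1000)
P=M[isp][0]
# pointer re-projected at its own height
i=[i for i in range(1,k) if 60<st[i,4]<2500 and np.hypot(*(onplane(*((ce[i]+.5)/4-.5),.111)[:2]-P))<1e-6][0]
p=onplane(*((ce[i]+.5)/4-.5),.1145); print('pointer minus mark (ccw+)',np.arctan2(p[1]-c[1],p[0]-c[0])-c[3])
E
python3 a.py w4 | tail -2
```

```text
fit [ 0.5437 -0.0039  0.0415  0.1215  0.0011] res mm 0.13627762264856874
pointer minus mark (ccw+) -0.036655492261311776
```

Converted, 98.5 mm is 0.1313, -2.6 mm is -0.0035.

Call:
arm_command(
  plan=[
    [[0.0004,-0.0035,0,0,0,0,-1],[0.0004,-0.0035,0.0533,0,0,0,-1],[0.0004,-0.0035,0.1,0,0,0,-1],[0.0004,-0.0035,0.1307,0,0,0,-1],[0.0004,-0.0035,0.1313,0,0,0,-1],[0.0004,-0.0035,0.1313,0,0,0,1],[0.0004,-0.0035,0.1313,0,0,0,1],[0.0004,-0.0035,0.1313,0,0,0,1],[0.0004,-0.0035,0.1313,0,0,0,1],[0.0004,-0.0035,0.1313,0,0,0,1],[0.0004,-0.0035,0.1313,0,0,0,1],[0.0004,-0.0035,0.1313,0,0,0,1]],
  ],
)

```text
time_s: 14.75
ee_pos: [0.5428, -0.0036, 0.1236]
eef_rot: [3.139, -0.001, 0.113]
force: [-0.4, -10.3, 2.8]
grip_width: 0.0535
grip_force: 40.0
```

Converted, -0.037 rad is -0.0118.

Call:
arm_command(
  plan=[
    [[0,0,0,0,0,0,1],[0,0,0,0,0,0,1],[0,0,0,0,0,-0.0064,1],[0,0,0,0,0,-0.0118,1],[0,0,0,0,0,-0.0118,1],[0,0,0,0,0,-0.0118,1]],
  ],
)

```text
time_s: 15.35
ee_pos: [0.5427, -0.0036, 0.1236]
eef_rot: [3.139, -0.001, 0.151]
force: [0.2, -10.3, 3.5]
grip_width: 0.0536
grip_force: 40.0
```

```bash
python3 o.py; python3 v.py w5; python3 a.py w5
```

```text
time_s 15.35
ee_pos [ 0.5427 -0.0036  0.1236]
eef_rot [ 3.1393e+00 -8.0000e-04  1.5060e-01]
force [  0.1776 -10.2906   3.5321]
moment [-1.6899  0.1599  0.1302]
grip_width 0.0536
grip_force 39.9899
qpos [-0.0731  0.3645  1.6352 -0.0023  1.1405  1.3481]
1 [array([245.2, 202.4]), array([236.9, 184.1])]
1.5 [array([279.3, 195.2]), array([279.9, 174.9])]
2 [array([312.6, 204.7]), array([322. , 187.1])]
187 120
[586.4   0.9] r 44.1 ang 0.095 [1117  685   20   70 1035]
[577.7  20. ] r 42.2 ang 0.584 [962 748  25  39 361]
[582.3 -19.6] r 43.0 ang -0.389 [1263  758   23   37  327]
[574.3  -0.7] r 31.9 ang 0.083 [1114  772   23   88 1596]
[562.1  33.4] r 41.6 ang 1.081 [842 850  40  29 419]
[570.2 -36.2] r 43.0 ang -0.871 [1361  869   40   26  438]
[565.3 -16.2] r 26.2 ang -0.514 [1222  889   11   12   64]
[541.9  37.5] r 40.8 ang 1.585 [796 991  43  14 409]
[543.8  22.9] r 26.2 ang 1.522 [918 990  12  22 102]
fit [ 0.5438 -0.0041  0.0416  0.1162  0.0013] res mm 0.06495210161646531
pointer minus mark (ccw+) -0.003360944639257582
```

Off by only 0.003 rad. I'll release and retreat upwards.

Converted, -100 mm is -0.1333, -70 mm is -0.0933.

Call:
arm_command(
  plan=[
    [[0,-0.0017,0,0,0,0,1],[0,-0.0017,0,0,0,0,0],[0,-0.0017,0,0,0,0,-1],[0,-0.0017,0,0,0,0,-1],[0,-0.0017,0,0,0,0,-1],[0,-0.0017,0,0,0,0,-1],[0,-0.0017,0,0,0,0,-1],[0,-0.0017,-0.04,0,0,0,-1],[0,-0.0017,-0.0933,0,0,0,-1],[0,-0.0017,-0.1333,0,0,0,-1],[0,-0.0017,-0.1333,0,0,0,-1],[0,-0.0017,-0.1333,0,0,0,-1]],
  ],
)

```text
time_s: 16.6
ee_pos: [0.5421, -0.0009, 0.2229]
eef_rot: [3.142, -0.0, 0.151]
force: [-0.1, -0.1, -0.8]
grip_width: 0.0939
grip_force: 0.0
```

```bash
python3 o.py|head -4; python3 v.py w6; python3 a.py w6|tail -2
python3 - <<'E'
from m import *
snap('top','t4');Q=cloud(load('t4'));m=(np.hypot(Q[...,0]-.54,Q[...,1]-.14)<.05);print('lid z',np.percentile(Q[m][:,2],[5,50,95]))
E
```

```text
time_s 16.6
ee_pos [ 0.5421 -0.0009  0.2229]
eef_rot [ 3.1415e+00 -4.0000e-04  1.5090e-01]
force [-0.0795 -0.0899 -0.8005]
1 [array([259.6, 168. ]), array([254. , 155.8])]
1.5 [array([282.7, 163.1]), array([283.1, 149.4])]
2 [array([305.2, 169.7]), array([311.6, 157.9])]
188 88
fit [ 0.5435 -0.0041  0.0415  0.1174  0.001 ] res mm 0.1338400647102611
pointer minus mark (ccw+) 0.0001436870730868317
lid z [0.10016868 0.10249886 0.10495011]
```

View pics/w6.png

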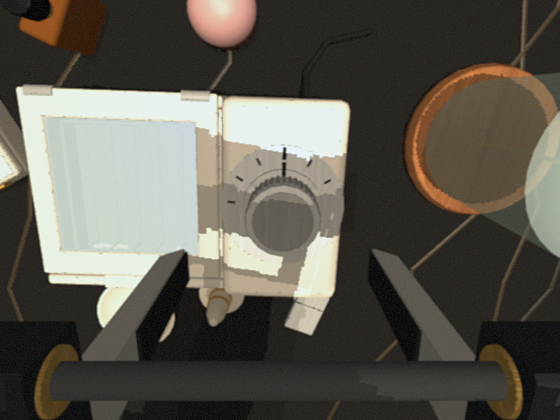

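The pointer (284,175) lines up with the long mark (284,152), the lid is shut, and nothing else has moved.

```bash
python3 -c "
from station import ctrl; print(ctrl.hand_in())"
```

```text
the job is handed in; nothing more can be done
None
```

The job is handed in: the lid is shut, the wheel was wound until the mainspring was tight (about 0.33 Nm added, under the 0.54 Nm limit), and the pointer is back on the fifteen-minute mark to within about 0.003 rad, with nothing else on the console visibly moved.

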